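Swap the child-resistant cap of a solvent bottle for a pourer

TASK

Get the solvent bottle ready for cleaning optics: leave it standing in its cradle, push its child-resistant cap down hard and keep it pushed while you turn it anticlockwise until it is free, without crushing the neck or wrenching the cap against its catch, and take the cap off. Set the cap down open side down in the steel tray, then take the green pourer from the tray and seat it fully in the bottle's mouth, its flange flat on the rim. Do not drop the parts and leave the other things on the table alone.

Things in the scene. Friction and masses are not known exactly. Their poses are not given: they have to be found in the camera images.
- bottle: White square plastic bottle, loose, 0.26 to 0.44 kg, body 65 x 65 x 78 mm, shoulder to 93 mm, neck above. Origin: centre of the underside; z up, x, y normal to its sides. It stands in the cradle with 1 mm play and cannot turn there; lifting a locked cap lifts it out. Labels on the +x, -x sides.
- mouth (a point): Centre of the bottle's mouth, level with the rim, 120 mm above the bottle's underside. Neck 38 mm outside, bore 30 mm. Neck and cap lugs break when cap and bottle press on each other with over 50 N in all: the push down plus what is wrenched against teeth or stop (0.5 N m there is about 25 N).
- bead (a point): Centre of the top of the round bead (57 mm diameter) below the neck, 100.5 mm above the bottle's underside. The cap's lower edge stands 5.5 mm above it when locked and lands hard on it when pushed all the way.
- cap: Blue ribbed child-resistant cap on the bottle, round, 60 mm diameter, 26.5 mm high, 60 g, white arrows on top, red mark on its side toward its +x. Origin: centre of the open lower edge; z up. Locked: origin 106 mm above the bottle's underside, mark toward the bottle's +x within 1.5 degrees. A spring inside pushes it up against its catch: 8 N preload, then about 2.5 N per mm pushed down.
- cap_top (a point): Centre of the cap's flat top. Bayonet: three teeth 4 mm high block turning until the cap is pushed 4 mm down (about 18 N); at 5.5 mm (about 22 N) it meets the bead. Kept down, turn it anticlockwise seen from above: between 46 and 76 degrees (60 is best) it is free and lifts straight off; hard stop at about 78. Pushed too little it jams.
- cradle: Bottle cradle fixed to the table: grey plate 135 x 88 x 10 mm with a black square socket, 67 mm inside, 79 mm outside, walls up to 40 mm above the table; the bottle stands on a rubber pad 12 mm above the table. Origin: centre of its underside, z up.
- tray: Shallow steel tray fixed to the table, 120 mm along its x, 200 mm along its y, floor 3 mm above the table, walls 3 mm thick, rolled rim up to 16 mm. Origin: centre of its underside, z up. The pourer stands 45 to 62 mm from the centre toward +y; the cap goes flat on the free floor, best about 45 mm from the centre toward -y.
- pourer: Pourer, 40 g, upright in the tray: white plug (21 mm diameter at the tip, widening to 27 mm, 14 mm long), green flange of 38 mm diameter from 14 to 18 mm height, green stem of 17 mm diameter from 18 to 45 mm (hold it here), white nozzle to 57 mm. Origin: centre of its underside; z up. Seated, the flange lies on the rim and the origin is 106 mm above the bottle's underside.
- mirror_mount: Mirror in a black mount on a short post, 45 x 44 x 102 mm, loose bystander. Origin: centre of its underside.
- lens_holder: Ring lens holder on a post and foot, 30 x 40 x 76 mm, loose bystander. Origin: centre of its underside.
- brass_weight: Brass weight, 28 mm diameter, 47 mm high, loose bystander. Origin: centre of its underside.

How it is judged:
On the way, in this order (a step that is already met when the one before it is completed fails the run):
1. the cap is off: held more than 15 mm above its locked height, over the bottle, which stays in its cradle (z of cap in the frame of bottle above 0.121 m and contact force between cap and the fingers above 0.5 N and distance of bottle from where it was at the start of the episode below 0.008 m and angle between bottle's own z axis and vertical below 0.05 rad), for 0.1 s.
2. the cap stands open side down on the tray's floor, let go (x of cap in the frame of tray between -0.04 and 0.04 m and y of cap in the frame of tray between -0.08 and 0.08 m and z of cap in the frame of tray below 0.008 m and angle between cap's own z axis and vertical below 0.1 rad and contact force between cap and tray above 0.05 N and contact force between cap and the fingers below 0.05 N), for 0.2 s.
3. the pourer sits in the bottle's mouth, flange on the rim (horizontal distance between pourer and mouth below 0.004 m and z of pourer in the frame of bottle between 0.103 and 0.108 m and angle between the z axis of pourer and the z axis of bottle, either way round below 0.06 rad and angle between pourer's own z axis and vertical below 0.12 rad), for 0.2 s.
At the end, for the whole second after the job is handed in: The pourer is seated in the bottle's mouth (centre within 4 mm, flange within 2 mm of the rim, square to the bottle within 0.06 rad), the cap stands flat, open side down, inside the tray, the bottle stands upright within 8 mm of where it stood in its cradle, and everything is at rest and let go (all of step 2 and all of step 3 and distance of bottle from where it was at the start of the episode below 0.008 m and angle between bottle's own z axis and vertical below 0.05 rad and contact force between pourer and the fingers below 0.05 N and linear speed of each of cap, pourer, bottle below 0.02 m/s); the robot touches nothing.
It fails at once if the cap is forced: more than 50 N between cap and bottle, by pressing too hard or by wrenching against the teeth or the stop (contact force between cap and bottle above 50 N).
It fails at once if the bottle is pulled up or tipped: moved more than 15 mm or tilted more than 0.2 rad (distance of bottle from where it was at the start of the episode above 0.015 m or angle between bottle's own z axis and vertical above 0.2 rad).
It fails at once if the cap or the pourer is dropped from more than about 3 cm ((linear speed of cap above 0.8 m/s and contact force between cap and the fingers below 0.05 N) or (linear speed of pourer above 0.8 m/s and contact force between pourer and the fingers below 0.05 N)).
It fails at once if a bystander is moved more than 20 mm (distance of any of mirror_mount, lens_holder, brass_weight from where it was at the start of the episode above 0.02 m).
It also fails if it takes over 61 s, if anything falls off the work surface, if the arm or the gripper's body presses on something with over 40 N, if the wrist force passes 120 N, or if a joint passes its speed limit or range.

ROBOT

A 7-joint arm with a two-finger parallel gripper is mounted at the origin on a cart in front of the work surface, level with it; the furniture and walls round the work are solid. World frame = base frame: x ahead of the robot, y to its left, z up, the work surface at z = 0. Lengths are in m, angles in rad, forces in N, time in s.
With the tool pointing down it reaches from about 0.375 to 0.925 m from the base axis. Payload 3.1 kg.
Tool frame: the origin (TCP) lies midway between the tips of the shut fingers; the grasp point (between the pads) lies 19 mm behind it; z points along the fingers, y is the line along which they close (so a half turn about z gives the same grasp; the last joint's range is limited). The gripper opens to 85 mm and grips with 20 to 120 N. Pads are 22 mm wide; open, the fingers measure 114 mm over their backs; the gripper's body (76 mm by 85 mm) begins 54 mm behind the grasp point. The pads swing forward as they close: fully open they stand 13 mm farther back than shut.
Start: joints at [-1.427, 0.383, 0.044, 1.598, -0.018, 1.161, -0.05], TCP at [0.156, 0.631, 0.231] pointing down, gripper open.
Joint ranges: [-2.61, 2.61], [-0.41, 2.15], [-1.48, 1.57], [0, 2.5], [-1.57, 4.71], [0.05, 1.97], [-2.85, 2.85]. Speed limits (rad/s): [2.79, 2.79, 3.14, 3.14, 3.14, 3.14, 3.14].

INTERFACE

Orientations are given as a unit quaternion [x, y, z, w].
In Python, from cell import env gives the robot as it stands. The module is installed in compiled form; this text tells all that it offers. Calls block until the motion is done:
- env.move_to(position, orientation): joint-space move of the TCP to a pose.
- env.line_to(position, rotation=None, max_speed=0.15, until_force=None): straight line of the TCP; rotation=None keeps the orientation; max_speed is the mean speed in m/s. With until_force (N) it stops when the force on the tool has changed by that much, and returns True; else False.
- env.goto_joints(angles): joint-space move.
- env.gripper_to(opening, f_grip=None): opening from 0.0 (shut) to 1.0 (fully open); f_grip is the grip in N (None keeps the last); returns when the fingers have stopped.
- env.wait(seconds).
- env.solve_ik(position, orientation): joint angles nearest the present ones, or None.
- env.observe(): the state.
- env.snapshot(name): name is "scene" or "top" or "wrist"; returns the picture (420x560x3 uint8, red, green, blue); there is no depth.
- env.calibration(name): a dict with "vertical_fov" (degrees; the focal length in pixels is half the picture's height over the tangent of half this angle, whatever the lens; pixels are square), "cx", "cy" (the principal point, pixels), "k1" (the pictures are not rectified: a ray, as slopes to the right and down, at radius r is drawn at 1 + k1 r^2 times it, then the intrinsics apply), "T" (4x4, takes a point from camera to world coordinates). Camera axes: x right, y up, looking along -z (the intrinsics and any distortion apply to the point x, -y, -z); pixel columns grow to the right and rows downward; lengths in m; the calibration is good to about 2 mm. A picture is of the moment at which its call begins: read the wrist's pose just before it. calibration takes no time and is no camera call; for the wrist camera it gives the pose at the moment of the call.
A pose or a line that the arm cannot do raises env.PlanningError and nothing moves.
- env.sign_off(): hands the job in; it is judged then, once.
The state is a dict: "time": time; "joint_pos": joint angles; "dq": joint speeds; "joint_efforts": joint torques, N m; "ee_pos": TCP position; "eef_rot": TCP orientation; "contact_force": force on the tool from outside, world axes, zero at the start; "moment": the same for the moment, N m; "gripper_width": opening from 0.0 (shut) to 1.0 (fully open); "finger_force": force on a finger pad.
Only numpy, scipy, OpenCV 4.12 (cv2) and the standard library are available. Lean on these libraries where they do the work, as an engineer would, in place of code of your own. Each camera call takes 0.05 s, during which the arm holds its last target. There are 200 camera calls.

## Working session

There is one attempt and no reset: what is moved stays moved. The work goes in short steps, each a Python script; the robot and the scene stay as the last script left them, time stands still between calls to the robot, and variables do not carry over. Pictures are saved under pics/ and viewed, at most 10 in all, crops included, and the job is handed in when it is done.

```bash
mkdir -p pics; cat > h.py <<'E'
import numpy as np, cv2
from cell import env
from scipy.spatial.transform import Rotation as R
def cal(n):
    c=env.calibration(n); f=210/np.tan(np.radians(c["vertical_fov"])/2); return f,c["cx"],c["cy"],c["k1"],np.array(c["T"])
def snap(n,fn):
    im=env.snapshot(n); cv2.imwrite("pics/"+fn+".png",im[:,:,::-1]); return im
def ray(c,u,v):
    f,cx,cy,k,T=c; d=np.array([(u-cx)/f,(v-cy)/f]); s=d.copy()
    for _ in range(30): s=d/(1+k*(s@s))
    return T[:3,3],T[:3,:3]@np.array([s[0],-s[1],-1.])
def atz(c,u,v,z):
    o,d=ray(c,u,v); return o+d*(z-o[2])/d[2]
def proj(c,p):
    f,cx,cy,k,T=c; q=T[:3,:3].T@(np.asarray(p,float)-T[:3,3]); s=np.array([q[0],-q[1]])/-q[2]; s=s*(1+k*(s@s)); return np.array([cx+f*s[0],cy+f*s[1]])
E
python3 - <<'E'
from h import *
np.set_printoptions(precision=4,suppress=True)
for n in("top","scene"):
    snap(n,n+"0"); c=cal(n); print(n,c)
s=env.observe(); print({k:np.round(v,4) for k,v in s.items()}); print(cal("wrist"))
E
```

```text
top (np.float64(455.37480675042), 280.3376897155821, 212.11159488958972, -0.0728043824494712, array([[ 0.0501,  0.9777, -0.2041,  0.2808],
       [-0.9987,  0.0482, -0.0145, -0.0303],
       [-0.0044,  0.2045,  0.9789,  1.4055],
       [ 0.    ,  0.    ,  0.    ,  1.    ]]))
scene (np.float64(442.49787675071894), 272.5517599236407, 208.05956491388824, -0.01722576544773021, array([[ 0.8575,  0.3935, -0.3314, -0.0053],
       [-0.5142,  0.6343, -0.5773, -0.9735],
       [-0.017 ,  0.6655,  0.7462,  1.3129],
       [ 0.    ,  0.    ,  0.    ,  1.    ]]))
{'time': np.float64(0.1), 'joint_pos': array([-1.4268,  0.3838,  0.0439,  1.5994, -0.0179,  1.1612, -0.0499]), 'dq': array([ 0.0002, -0.0011, -0.0003, -0.0012,  0.    ,  0.0003,  0.0011]), 'joint_efforts': array([  0.0029, -43.4728,   1.0294, -25.0453,   0.0109,   0.0054,
         0.    ]), 'ee_pos': array([0.1554, 0.6302, 0.23  ]), 'eef_rot': array([ 0.1206,  0.9927, -0.0012, -0.0001]), 'contact_force': array([ 0.1889, -0.1106,  0.2233]), 'moment': array([ 0.0041, -0.027 , -0.0283]), 'finger_force': np.float64(0.0), 'gripper_width': np.float64(1.0014)}
(np.float64(367.5607142931307), 287.10881839042185, 211.56797520796562, -0.06171448923962176, array([[ 0.2394, -0.9298, -0.2795,  0.0837],
       [ 0.9709,  0.2289,  0.07  ,  0.6476],
       [-0.0011, -0.2881,  0.9576,  0.3709],
       [ 0.    ,  0.    ,  0.    ,  1.    ]]))
```

View pics/top0.png

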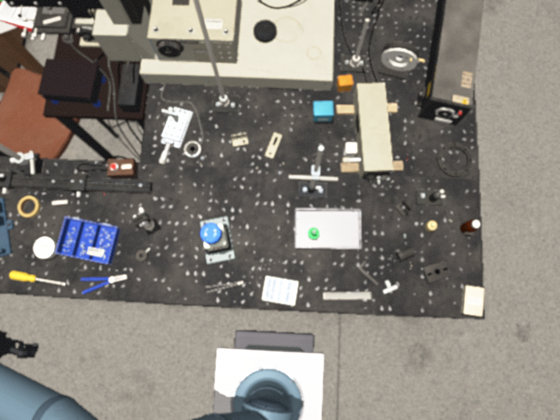

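View pics/scene0.png

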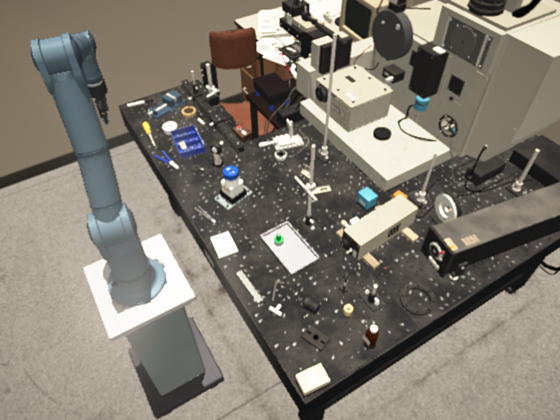

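The top view shows the blue cap at (210,232), the pourer at (314,234) and the tray spanning (295,209)–(361,248). The scene view shows the cap at (230,172) and the pourer at (279,239). Next I'll get rough positions and then look from close up.

```bash
python3 - <<'E'
from h import *
np.set_printoptions(precision=4,suppress=True)
c=cal("top")
print("cap",atz(c,210,231,.1445),"pourer",atz(c,314,233,.04))
for p in [(295,209),(361,209),(361,248),(295,248)]: print("tray",atz(c,*p,.016))
for p in [(201,222),(230,218),(235,258),(206,263)]: print("plate",atz(c,*p,.01))
for p in [(148,218),(313,185),(432,225)]: print("by",atz(c,*p,.03))
cs=cal("scene")
print("cap",atz(cs,230,172,.1445),"pourer",atz(cs,279,239,.04))
t=cv2.imread("pics/top0.png"); s=cv2.imread("pics/scene0.png")
a=cv2.resize(t[165:285,120:320],(800,480),interpolation=cv2.INTER_CUBIC)
cv2.imwrite("pics/a.png",a)
E
```

```text
cap [0.4798 0.1833 0.1445] pourer [ 0.5058 -0.1153  0.04  ]
tray [ 0.5826 -0.0548  0.016 ]
tray [ 0.5928 -0.261   0.016 ]
tray [ 0.4702 -0.2628  0.016 ]
tray [ 0.4604 -0.0602  0.016 ]
plate [0.528  0.2366 0.01  ]
plate [0.5452 0.1467 0.01  ]
plate [0.421  0.1224 0.01  ]
plate [0.4011 0.2104 0.01  ]
by [0.5287 0.3991 0.03  ]
by [ 0.659  -0.1075  0.03  ]
by [ 0.55   -0.4797  0.03  ]
cap [0.4702 0.1748 0.1445] pourer [ 0.5025 -0.13    0.04  ]
```

View pics/a.png

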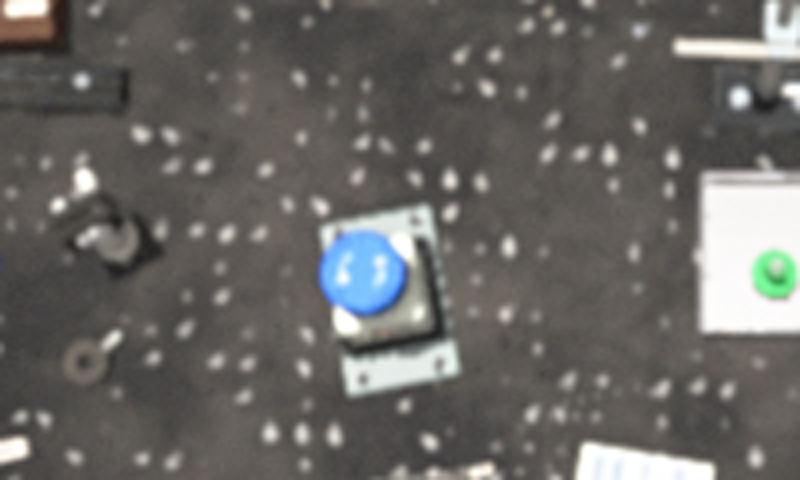

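The crop shows the cap at about (362,272) on the bottle in its cradle, the plate turned about 12°, and the pourer at (775,272) in the tray. I'll check the j7 range for the turn and take close wrist views.

```bash
cat >> h.py <<'E'
def quat(a):  # tool down, tool y axis along world angle a (deg)
    a=np.radians(a); y=np.array([np.cos(a),np.sin(a),0]); z=np.array([0,0,-1.]); x=np.cross(y,z)
    return R.from_matrix(np.c_[x,y,z]).as_quat()
E
python3 - <<'E'
from h import *
np.set_printoptions(precision=3,suppress=True)
for a in range(-180,180,30):
    q=env.solve_ik([.475,.178,.16],quat(a)); q2=env.solve_ik([.53,-.2,.1],quat(a))
    print(a,q,None if q2 is None else q2)
def look(xy,a,h,fn):
    t=np.r_[xy,0]; x=R.from_quat(quat(a)).as_matrix()[:,0]
    # camera at tcp+.073x+.14z; optical axis hits target plane
    p=t-x*(.073-(h)*.29); p=np.array([p[0],p[1],h+z0-.14]); env.move_to(p,quat(a)); env.wait(.2)
    c=cal("wrist"); im=snap("wrist",fn); np.save("pics/"+fn+".npy",np.array(list(c[:4])+list(c[4].ravel())))
    return im
z0=.1445; im1=look([.475,.178],60,.28,"w1")
z0=.02; im2=look([.525,-.17],90,.40,"w2")
cv2.imwrite("pics/w12.png",cv2.resize(np.hstack([im1,im2])[:,:,::-1],(800,300)))
print(env.observe()["time"],env.observe()["contact_force"])
E
```

```text
-180 [-0.649  0.196  0.23   2.014 -0.055  0.938  2.751] [-0.674  0.929  1.37   1.946 -1.005  1.194 -2.047]
-150 [-1.536  0.588  1.393  2.044 -0.666  1.085 -2.445] [-0.674  0.929  1.37   1.946 -1.005  1.194 -1.524]
-120 [-1.536  0.588  1.393  2.044 -0.666  1.085 -1.921] [-0.588  0.699  1.152  1.943 -0.761  1.021 -1.176]
-90 [-1.06   0.229  0.696  2.031 -0.181  0.941 -1.841] [-0.344  0.487  0.777  1.935 -0.435  0.893 -0.917]
-60 [-1.038  0.226  0.67   2.03  -0.173  0.941 -1.326] [-0.313  0.473  0.735  1.934 -0.405  0.886 -0.418]
-30 [-0.987  0.218  0.611  2.028 -0.155  0.939 -0.82 ] [-0.326  0.479  0.752  1.934 -0.418  0.889  0.116]
0 [-0.955  0.215  0.574  2.027 -0.144  0.939 -0.306] [-0.324  0.478  0.75   1.934 -0.416  0.889  0.638]
30 [-0.912  0.21   0.524  2.025 -0.13   0.938  0.204] [-0.34   0.485  0.77   1.935 -0.43   0.892  1.174]
60 [-0.867  0.206  0.474  2.023 -0.116  0.938  0.714] [-0.297  0.467  0.714  1.933 -0.391  0.883  1.664]
90 [-0.821  0.203  0.423  2.021 -0.103  0.937  1.225] [-0.393  0.512  0.843  1.937 -0.484  0.906  2.266]
120 [-0.758  0.199  0.351  2.019 -0.085  0.937  1.732] [ 0.792  0.455 -0.606  1.881  0.324  0.904  2.126]
150 [-0.706  0.197  0.294  2.016 -0.07   0.937  2.242] [-0.674  0.929  1.37   1.946 -1.005  1.194 -2.571]
3.9083 [-0.412 -0.992 -0.118]
```

View pics/w12.png

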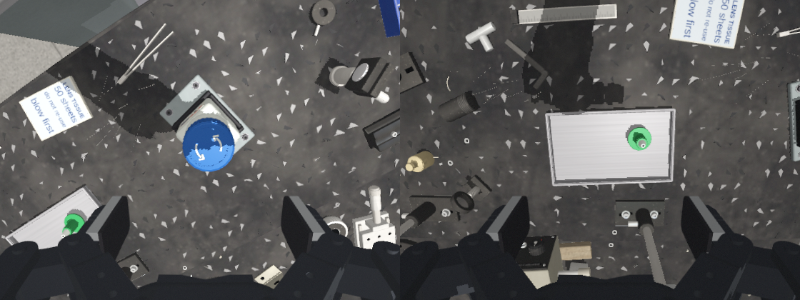

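The wrist views show the cap at (209,145) left and the pourer at (639,138) right. The tray's corners are at (546,112), (672,109), (673,181) and (553,185) in the right half. I'll fit the positions from the silhouettes.

```bash
cat > loc.py <<'E'
from h import *
from scipy.optimize import least_squares
def cyl(r,z0,z1):
    t=np.linspace(0,2*np.pi,60); return np.array([[r*np.cos(a),r*np.sin(a),z] for a in t for z in(z0,z1)])
CAP=cyl(.03,.118,.1445); POUR=np.r_[cyl(.019,.017,.021),cyl(.0085,.021,.048)]
CAPT=cyl(.03,.003,.0295)
def hc(pts):
    h=cv2.convexHull(np.asarray(pts,np.float32).reshape(-1,1,2)); m=cv2.moments(h); return np.array([m["m10"]/m["m00"],m["m01"]/m["m00"]]),m["m00"]
def mask(im,col):
    hsv=cv2.cvtColor(im,cv2.COLOR_RGB2HSV); lo,hi=((98,110,60),(122,255,255)) if col=="b" else ((50,110,40),(85,255,255))
    return cv2.morphologyEx(cv2.inRange(hsv,lo,hi),cv2.MORPH_OPEN,np.ones((3,3)))
def find(im,c,col,M,guess):
    m=mask(im,col); n,l,st,ce=cv2.connectedComponentsWithStats(m)
    g=proj(c,np.r_[guess,M[:,2].mean()]); i=min((i for i in range(1,n) if st[i,4]>30),key=lambda i:np.hypot(*(ce[i]-g)))
    v,u=np.nonzero(l==i); k,A=hc(np.c_[u,v])
    f=lambda xy:hc([proj(c,p+np.r_[xy,0]) for p in M])
    s=least_squares(lambda xy:f(xy)[0]-k,guess,diff_step=1e-3)
    return s.x,k,A/f(s.x)[1]
def load(fn):
    a=np.load("pics/"+fn+".npy"); return (*a[:4],a[4:].reshape(4,4))
E
python3 - <<'E'
from loc import *
np.set_printoptions(precision=4,suppress=True)
rd=lambda n:cv2.imread("pics/"+n+".png")[:,:,::-1].copy()
for n in("w1","w2","top0","scene0"):
    c=load(n) if n[0]=="w" else cal(n[:-1]); im=rd(n)
    if n!="w2": print(n,"cap",*find(im,c,"b",CAP,np.array([.475,.178])))
    if n!="w1": print(n,"pour",*find(im,c,"g",POUR,np.array([.505,-.12])))
c=load("w2")
k=[atz(c,(u-400)*1.4,v*1.4,.016) for u,v in[(546,112),(672,109),(673,181),(553,185)]]
print(np.array(k),np.mean(k,0))
E
```

```text
w1 cap [0.4745 0.1828] [291.477  202.6511] 0.9210916166628879
w2 pour [ 0.5107 -0.115 ] [334.4642 195.5515] 0.7286212325366115
top0 cap [0.4757 0.1842] [210.1908 233.0913] 0.8444283648433898
top0 pour [ 0.5049 -0.1143] [313.2254 234.3587] 0.4351056233648295
scene0 cap [0.4769 0.1856] [230.5455 172.2374] 0.8259022591114327
scene0 pour [ 0.5071 -0.1181] [278.3939 239.0866] 0.4517724583214406
[[ 0.4674 -0.26    0.016 ]
 [ 0.4622 -0.0652  0.016 ]
 [ 0.5825 -0.0544  0.016 ]
 [ 0.5901 -0.2558  0.016 ]] [ 0.5255 -0.1588  0.016 ]
```

```bash
sed -i 's/(98,110,60)/(98,90,25)/; s/(50,110,40)/(45,90,20)/' loc.py; python3 - <<'E'
from loc import *
np.set_printoptions(precision=4,suppress=True)
env.move_to([.475,.184,.245],quat(12)); env.wait(.3)
c=cal("wrist"); im=snap("wrist","w3"); np.save("pics/w3.npy",np.array(list(c[:4])+list(c[4].ravel())))
print(*find(im,c,"b",CAP,np.array([.475,.184])))
m=mask(im,"b"); o=im.copy()
for p in CAP: u,v=np.round(proj(c,p+[.475,.184,0])).astype(int); cv2.circle(o,(u,v),1,(255,0,0),-1)
o[:,:,0]=np.where(m>0,o[:,:,0]//2+100,o[:,:,0]); cv2.imwrite("pics/w3o.png",o[:,:,::-1])
print(env.observe()["joint_pos"],env.observe()["time"])
E
```

```text
[0.475  0.1832] [287.4431 208.8366] 0.9242376615660793
[-0.9902  0.1022  0.5788  1.939  -0.0621  1.1176 -0.1777] 6.0667
```

View pics/w3o.png

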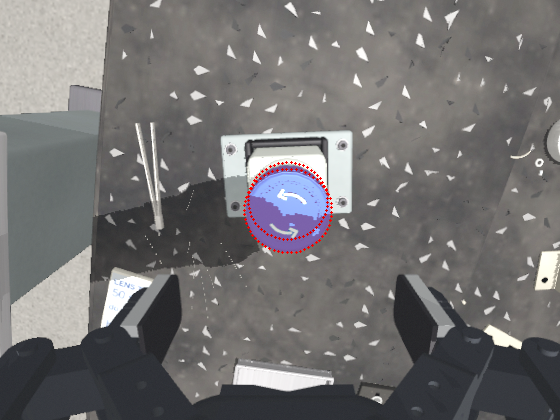

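The overlay fits the cap at (287,209), so I'll descend and grip gently, checking the side forces.

```bash
python3 - <<'E'
from h import *
np.set_printoptions(precision=4,suppress=True)
def st(t):
    s=env.observe(); print(t,round(s["time"],2),s["ee_pos"],s["contact_force"],s["moment"],s["finger_force"],s["gripper_width"])
st("0")
print(env.line_to([.475,.1835,.113],quat(12),max_speed=.1,until_force=8)); st("down")
env.gripper_to(.0,20); env.wait(.2); st("g20")
E
```

```text
0 6.07 [0.4751 0.1837 0.245 ] [ 0.3031  0.1243 -0.0288] [-0.0021  0.0565 -0.023 ] 0.0 1.0019145080499592
False
down 7.53 [0.4757 0.1838 0.1137] [ 0.6634  0.6045 -0.7624] [ 0.0263 -0.0316 -0.0294] 0.0 1.002438295363421
g20 8.09 [0.4756 0.1838 0.1137] [-1.3414 -0.447   5.1439] [-0.0545  0.1061  0.0128] 21.797563042491674 0.6842835003767356
```

```bash
python3 - <<'E'
from h import *
np.set_printoptions(precision=4,suppress=True)
def st(t):
    s=env.observe(); print(t,round(s["time"],2),s["ee_pos"],s["contact_force"],s["moment"],round(s["finger_force"],1),round(s["gripper_width"],3)); return s
env.gripper_to(0,90); env.wait(.1); st("g90")
z=.113
for i in range(16):
    z-=.0006; env.line_to([.475,.1835,z],quat(12),max_speed=.02); env.wait(.05); s=st("%.4f"%z)
    if s["contact_force"][2]>24: break
E
```

```text
g90 8.41 [0.4756 0.1838 0.114 ] [-1.3017 -0.187   7.6957] [-0.1255  0.3614 -0.0474] 93.7 0.666
0.1124 8.71 [0.4756 0.1838 0.1136] [-1.2913 -1.1062  9.2888] [-0.1486  0.4128  0.0244] 93.7 0.668
0.1118 9.01 [0.4756 0.1838 0.1132] [-1.9458 -1.0123 10.1406] [-0.2063  0.5221 -0.032 ] 93.7 0.668
0.1112 9.31 [0.4756 0.1838 0.1127] [-2.1294 -1.4164 11.0676] [-0.2235  0.5459 -0.0875] 93.7 0.665
0.1106 9.61 [0.4757 0.1838 0.1123] [-3.6968 -1.7816 12.5334] [-0.2703  0.6592 -0.0074] 93.8 0.666
0.1100 9.91 [0.4757 0.1838 0.1118] [-3.855  -1.3294 13.6697] [-0.3152  0.7164 -0.0068] 93.9 0.664
0.1094 10.21 [0.4757 0.1838 0.1114] [-4.1083 -1.4973 13.8037] [-0.3257  0.8038  0.0225] 94.0 0.665
0.1088 10.51 [0.4757 0.1839 0.111 ] [-4.1739 -1.1045 14.4231] [-0.3747  0.9349  0.0139] 94.1 0.665
0.1082 10.81 [0.4758 0.1839 0.1105] [-4.7961 -1.6911 16.4147] [-0.3794  0.9713  0.0769] 94.2 0.669
0.1076 11.11 [0.4758 0.1839 0.1101] [-5.3227 -1.689  18.3285] [-0.4456  1.0377  0.0263] 94.4 0.668
0.1070 11.41 [0.4759 0.1839 0.1097] [-5.1292 -1.8221 19.4264] [-0.4578  1.1286 -0.0605] 94.5 0.671
0.1064 11.71 [0.476  0.1839 0.1093] [-5.7429 -2.0267 21.0191] [-0.4249  1.173   0.0851] 94.6 0.67
0.1058 12.01 [0.476  0.1839 0.1088] [-5.1368 -1.702  21.0772] [-0.465   1.2827  0.0112] 94.9 0.665
0.1052 12.31 [0.476  0.1839 0.1087] [-7.1578 -2.228  23.5971] [-0.5896  1.5944 -0.0374] 95.4 0.666
0.1046 12.61 [0.476  0.184  0.1086] [-7.7944 -2.9167 28.0502] [-0.7295  1.8971  0.0323] 95.7 0.662
```

The push bottomed out on the bead at about 24 N. I'll ease off slightly and turn in small steps while watching force and moment.

```bash
python3 - <<'E'
from h import *
np.set_printoptions(precision=3,suppress=True)
def st(t):
    s=env.observe(); y=R.from_quat(s["eef_rot"]).as_matrix()[:,1]
    print(t,round(s["time"],2),s["ee_pos"],s["contact_force"],s["moment"],"yaw %.1f"%np.degrees(np.arctan2(y[1],y[0])),round(s["gripper_width"],3)); return s
x,yy,z=.4745,.1835,.1050
env.line_to([x,yy,z],quat(12),max_speed=.02); st("pre")
for a in np.arange(16,73,4):
    env.line_to([x,yy,z],quat(a)); s=st(a); F=s["contact_force"]
    if abs(s["moment"][2])>.35 or F[2]>33 or F[2]<19.5 or np.hypot(F[0],F[1])>14: print("check"); break
E
```

```text
pre 12.86 [0.476 0.184 0.109] [-6.569 -2.958 24.436] [-0.624  1.457 -0.064] yaw 12.0 0.664
16 13.11 [0.476 0.184 0.109] [-6.311 -2.849 23.353] [-0.538  1.304  0.073] yaw 16.0 0.667
20 13.36 [0.477 0.184 0.109] [-5.585 -2.554 22.245] [-0.454  1.208  0.043] yaw 20.0 0.668
24 13.61 [0.477 0.184 0.109] [-5.222 -2.113 21.449] [-0.465  1.009  0.012] yaw 24.0 0.668
28 13.86 [0.477 0.185 0.109] [-4.495 -2.208 21.104] [-0.47   1.021  0.048] yaw 28.0 0.672
32 14.11 [0.477 0.185 0.109] [-4.352 -2.434 21.002] [-0.423  0.997 -0.011] yaw 32.0 0.665
36 14.36 [0.477 0.184 0.109] [-4.616 -1.897 21.993] [-0.412  1.1    0.011] yaw 36.0 0.664
40 14.61 [0.476 0.184 0.109] [-4.285 -2.327 22.113] [-0.496  1.127  0.048] yaw 40.0 0.666
44 14.86 [0.476 0.184 0.109] [-5.459 -1.983 22.516] [-0.586  1.096  0.035] yaw 44.0 0.668
48 15.11 [0.477 0.184 0.109] [-5.71  -0.504 22.394] [-0.476  1.099  0.031] yaw 48.0 0.668
52 15.36 [0.477 0.184 0.109] [-4.049 -3.073 21.065] [-0.53   1.045  0.034] yaw 52.0 0.661
56 15.61 [0.476 0.184 0.109] [-5.132 -1.535 20.844] [-0.523  1.11   0.032] yaw 56.0 0.669
60 15.86 [0.476 0.184 0.109] [-6.088 -2.845 22.333] [-0.567  1.208  0.079] yaw 60.0 0.665
64 16.11 [0.476 0.184 0.109] [-6.346 -2.278 22.417] [-0.552  1.263 -0.011] yaw 64.0 0.665
68 16.36 [0.476 0.184 0.109] [-6.365 -1.97  22.056] [-0.551  1.336  0.046] yaw 68.0 0.665
72 16.61 [0.476 0.184 0.109] [-6.026 -1.773 23.943] [-0.56   1.37   0.012] yaw 72.0 0.666
```

```bash
python3 - <<'E'
from h import *
np.set_printoptions(precision=3,suppress=True)
for z in (.109,.112,.114,.116,.118,.121,.125,.130,.137):
    env.line_to([.4748,.1835,z],quat(72),max_speed=.04); s=env.observe(); print(z,s["ee_pos"],s["contact_force"],s["moment"])
    if s["contact_force"][2]<-4: print("pull"); break
c=cal("wrist"); snap("wrist","w4")
print(s["time"])
E
```

```text
0.109 [0.476 0.184 0.112] [-4.125 -1.738 18.019] [-0.417  1.041 -0.046]
0.112 [0.476 0.184 0.114] [-3.095 -2.246 11.699] [-0.193  0.632 -0.059]
0.114 [0.476 0.184 0.115] [-2.039 -0.161  8.671] [-0.06   0.278 -0.064]
0.116 [0.475 0.184 0.116] [0.727 1.089 2.981] [ 0.195 -0.191 -0.008]
0.118 [0.474 0.183 0.117] [-0.003  0.118  0.418] [ 0.056 -0.068  0.003]
0.121 [0.474 0.183 0.121] [-0.438  0.331 -0.352] [-0.023  0.041 -0.011]
0.125 [0.475 0.184 0.125] [-0.764  0.004 -0.428] [ 0.062 -0.001 -0.01 ]
0.13 [0.475 0.184 0.13 ] [ 0.713 -0.099 -0.053] [-0.024 -0.009 -0.011]
0.137 [0.475 0.184 0.137] [ 0.314  0.587 -0.949] [-0.     0.002  0.017]
18.9583
```

View pics/w4.png

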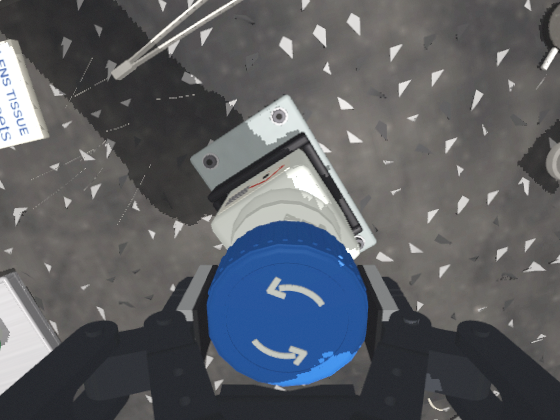

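The cap came free and is held between the fingers (arrows near (280,320)), and the bottle is still in its cradle. Next I'll carry it to the tray.

```bash
python3 - <<'E'
from loc import *
np.set_printoptions(precision=4,suppress=True)
def st(t):
    s=env.observe(); print(t,round(s["time"],2),s["ee_pos"],s["contact_force"],round(s["finger_force"],1),round(s["gripper_width"],3)); return s
env.line_to([.475,.1835,.21],max_speed=.15); st("up")
env.move_to([.527,-.204,.10],quat(45)); st("over")
env.line_to([.527,-.204,.012],max_speed=.12)
print(env.line_to([.527,-.204,-.006],max_speed=.02,until_force=3)); st("set")
env.gripper_to(.8); env.wait(.1); st("open")
env.line_to([.527,-.204,.08],max_speed=.15); st("up")
env.move_to([.51,-.125,.15],quat(0)); env.wait(.2)
c=cal("wrist"); im=snap("wrist","w5"); np.save("pics/w5.npy",np.array(list(c[:4])+list(c[4].ravel())))
print(*find(im,c,"g",POUR,np.array([.508,-.116]))); print(*find(im,c,"b",CAPT,np.array([.527,-.204])))
o=im.copy()
for p in POUR: u,v=np.round(proj(c,p+[.508,-.116,0])).astype(int); cv2.circle(o,(u,v),1,(255,0,0),-1)
cv2.imwrite("pics/w5o.png",o[:,:,::-1]); st("")
E
```

```text
up 19.64 [0.4744 0.1833 0.2094] [ 0.7883  0.2835 -1.3332] 95.5 0.662
over 21.14 [ 0.528  -0.2016  0.1   ] [ 0.4279  0.0324 -0.5321] 95.5 0.664
True
set 22.68 [ 0.5269 -0.2039 -0.0007] [-0.7673 -0.2153  3.9808] 96.0 0.667
open 23.05 [ 0.5259 -0.2033 -0.0017] [-0.2562 -0.9041  0.1658] 0.0 0.798
up 23.74 [ 0.5265 -0.2035  0.0796] [ 0.3359  0.3293 -0.4493] 0.0 0.801
[ 0.509 -0.114] [287.1626 185.6298] 0.9083873424404678
[ 0.5269 -0.2033] [308.8516 290.6631] 0.9096105549262877
 24.88 [ 0.5097 -0.1257  0.1497] [-0.5574 -1.241   0.0691] 0.0 0.801
```

View pics/w5o.png

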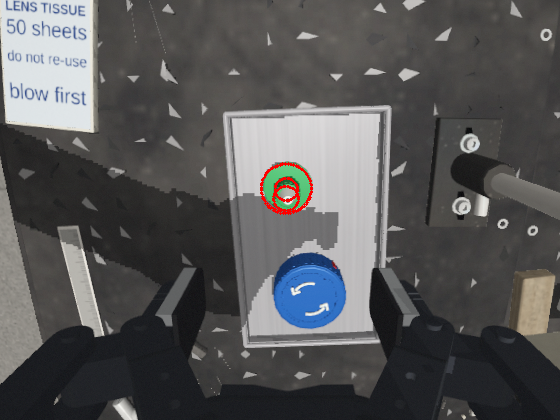

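The cap stands flat in the tray at (309,291), and the pourer is at (287,188). I'll take one closer look to refine the pourer and then grasp it.

```bash
python3 - <<'E'
from loc import *
np.set_printoptions(precision=4,suppress=True)
p=np.array([.509,-.1145])
env.line_to([*p,.11],max_speed=.15); env.wait(.2)
c=cal("wrist"); im=snap("wrist","w6"); np.save("pics/w6.npy",np.array(list(c[:4])+list(c[4].ravel())))
r=find(im,c,"g",POUR,p); print(*r)
# flange-only fit: green pixels' hull left/right/top extents
m=mask(im,"g"); v,u=np.nonzero(m); q=np.array([proj(c,k+np.r_[r[0],0]) for k in POUR])
print(u.min(),u.max(),v.min(),v.max(),q.min(0),q.max(0),env.observe()["ee_pos"])
o=im.copy()
for k in q: cv2.circle(o,tuple(np.round(k).astype(int)),1,(255,0,0),-1)
cv2.imwrite("pics/w6o.png",cv2.resize(o[100:320,180:400,::-1],(600,600)))
E
```

```text
[ 0.5092 -0.1138] [286.5367 213.7762] 0.9091146665639511
259 314 187 240 [257.6747 185.4481] [315.4061 242.14  ] [ 0.5098 -0.115   0.111 ]
```

View pics/w6o.png

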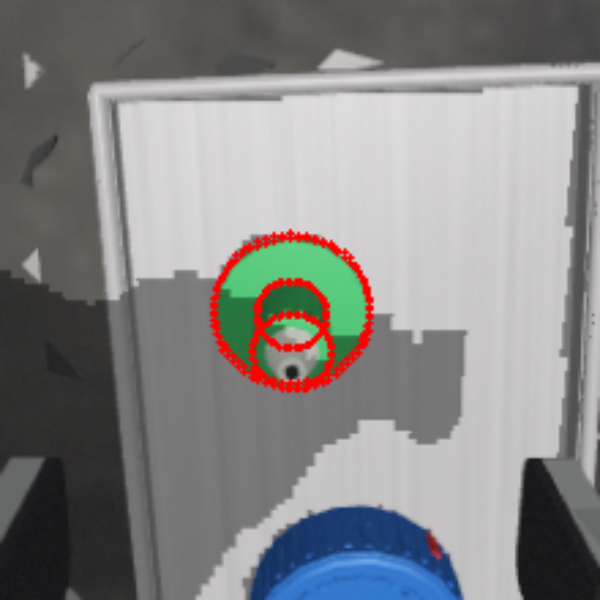

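The overlay fits the pourer exactly, so I'll grasp it and carry it over the mouth.

```bash
python3 - <<'E'
from loc import *
np.set_printoptions(precision=4,suppress=True)
def st(t):
    s=env.observe(); print(t,round(s["time"],2),s["ee_pos"],s["contact_force"],round(s["finger_force"],1),round(s["gripper_width"],3)); return s
print(env.line_to([.5085,-.1133,.026],max_speed=.1,until_force=6)); st("down")
env.gripper_to(0,40); env.wait(.1); st("grip")
env.line_to([.5085,-.1133,.12],max_speed=.12); st("up")
env.move_to([.475,.1835,.19],quat(0)); env.wait(.3); st("over")
c=cal("wrist"); snap("wrist","w7")
E
```

```text
False
down 26.54 [ 0.5091 -0.1136  0.0265] [ 0.6626 -0.6419 -0.2059] 0.0 0.802
grip 27.17 [ 0.5088 -0.1133  0.0263] [-0.1553 -0.0667  3.7285] 39.0 0.169
up 28.1 [ 0.5078 -0.113   0.1193] [-0.4696 -1.2843 -0.0618] 38.9 0.171
over 29.57 [0.4753 0.1823 0.1899] [ 0.0892 -0.4126 -0.5714] 38.9 0.171
```

View pics/w7.png

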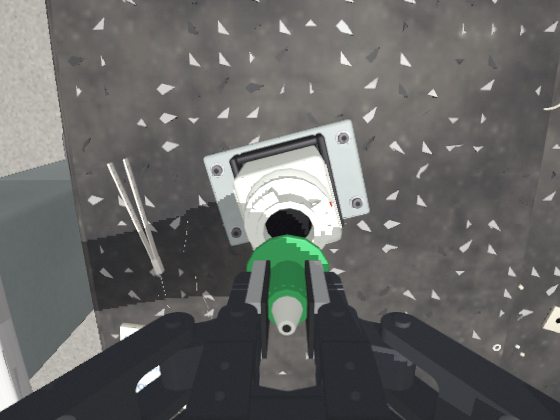

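The pourer is held upright at (287,270), above the mouth at (288,222). Next I'll lower it, with a force stop.

```bash
python3 - <<'E'
from loc import *
np.set_printoptions(precision=4,suppress=True)
def st(t):
    s=env.observe(); print(t,round(s["time"],2),s["ee_pos"],s["contact_force"],s["moment"],round(s["gripper_width"],3)); return s
t=np.array([.4752,.1837]); cmd=t.copy()
env.line_to([*cmd,.165],quat(0),max_speed=.1); env.wait(.2); s=st("hover")
cmd+=t-s["ee_pos"][:2]
print(env.line_to([*cmd,.146],max_speed=.04,until_force=6)); st("in")
z=.146
while z>.134:
    z-=.001; env.line_to([*cmd,z],max_speed=.03); s=st("%.3f"%z)
    if s["contact_force"][2]>12 or s["ee_pos"][2]<.1405: break
E
```

```text
hover 30.23 [0.4757 0.1838 0.1656] [ 1.2374  0.2428 -0.0512] [ 0.0037 -0.0203  0.0304] 0.168
False
in 30.85 [0.4746 0.1834 0.1458] [ 0.0427 -0.8763  0.2743] [ 0.0128  0.051  -0.0103] 0.169
0.145 31.1 [0.4748 0.1836 0.1451] [ 0.2106 -0.567  -0.6655] [ 0.0561  0.0205 -0.0579] 0.169
0.144 31.35 [0.4747 0.1836 0.144 ] [-0.6975  0.2416 -0.4715] [0.0002 0.0374 0.0366] 0.172
0.143 31.6 [0.4746 0.1836 0.1429] [-0.0712 -0.9999 -0.2816] [ 0.0456  0.0506 -0.0017] 0.17
0.142 31.85 [0.4746 0.1835 0.1419] [-0.4551  0.4584 -0.024 ] [0.0149 0.0039 0.0315] 0.17
0.141 32.1 [0.4749 0.1836 0.1414] [-0.8739 -0.1742  4.6791] [-0.0872  0.2611  0.0108] 0.171
0.140 32.35 [0.4751 0.1837 0.1412] [-2.1591 -1.3642 10.5478] [-0.1963  0.9023 -0.0111] 0.168
0.139 32.6 [0.4752 0.1837 0.1412] [-5.3393 -1.1215 18.0722] [-0.3873  1.3708  0.0326] 0.171
```

It is seated: contact came at z = 0.1412 against 0.1413 predicted. I'll release, retreat and check.

```bash
python3 - <<'E'
from loc import *
np.set_printoptions(precision=4,suppress=True)
p=env.observe()["ee_pos"]
env.line_to([.4748,.1836,.1411],max_speed=.03); env.gripper_to(.6); env.wait(.1)
env.line_to([.4748,.1836,.25],max_speed=.12); env.wait(.3)
c=cal("wrist"); im=snap("wrist","w8"); P=POUR+[0,0,.115]
r=find(im,c,"g",P,np.array([.475,.1836])); print(*r)
sc=env.snapshot("scene"); o=im.copy()
for k in P: cv2.circle(o,tuple(np.round(proj(c,k+np.r_[r[0],0])).astype(int)),0,(255,0,0),-1)
a=cv2.resize(o[60:360,140:440],(400,400)); b=cv2.resize(sc[140:290,190:340],(400,400),interpolation=cv2.INTER_CUBIC)
cv2.imwrite("pics/w8o.png",np.hstack([a,b])[:,:,::-1]); s=env.observe(); print(s["time"],s["contact_force"],s["finger_force"])
E
```

```text
[0.4751 0.183 ] [288.5896 206.4195] 0.8912364854015721
34.85 [-0.1243  0.174  -0.2603] 0.0
```

View pics/w8o.png

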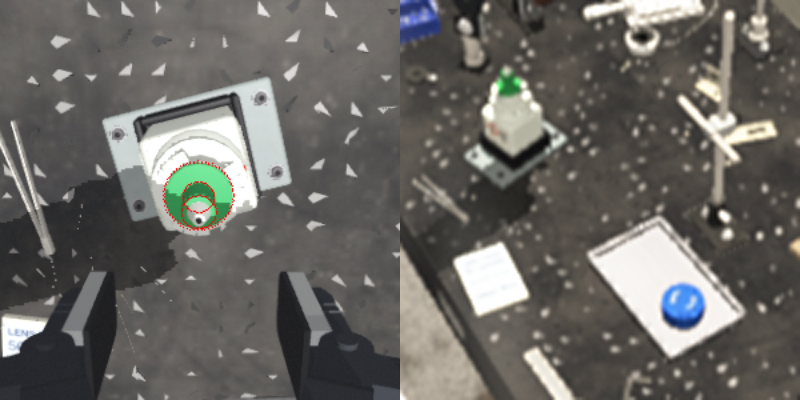

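The pourer sits upright on the rim at the modelled height (198,195). The cap is flat in the tray (683,305 in the right half) and the gripper is clear, so I'm handing in.

```bash
python3 -c "
from cell import env
print(env.sign_off())"
```

```text
the job is handed in; nothing more can be done
None
```

I took the cap off and set it open side down in the tray, seated the pourer flange-down in the bottle's mouth, and handed the job in at about 35 s; the sign-off call gave no verdict.

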